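# Clip a stitch chart to the table easel

## Task

Take the larger of the two chart boards out of the wooden card file and stand it on the little easel, centred, resting on the ledge and lying back against the two uprights. Then take the sprung clip off the rim of the thread box, and clip it squarely and well down over the top edge of the easel so that it grips the board and one upright together. Let go of both, and leave the other things on the table undisturbed.

Things in the scene. Friction and masses are not known exactly. Their poses are not given: they have to be found in the camera images.
- panel: Leaning front of a fixed wooden table easel; faces away from the robot, leans back 30 degrees, top towards the robot. Origin: on the ledge's surface at the uprights' front face, mid-width. x out of the front face, y along the ledge, z up the slope. Ledge 160 mm long, from x = 0 to a lip 14 mm high at x 18 to 25. Two props run down behind, from z = 60 mm on the uprights to feet 90 mm back.
- easel_top (a point): Middle of the easel's top edge line, 130 mm up the slope from the panel's origin, at the uprights' front face. The two uprights are each 25 mm wide and 8 mm thick (panel x -8 to 0), centred 42.5 mm to either side in panel y, and both end at this height; the 60 mm gap between them is open, but for a crossbar 79 mm below the top. Nothing is behind their top 55 mm.
- chart: The larger board: stiff white chart board with coloured dots on both faces, 8 mm thick (its x), 140 mm wide (y), 130 mm tall (z), 60 to 100 g, loose. Origin: centre of its bottom edge. It stands upright in one of the file's two slots, bottom 12 mm above the table; the same either way round.
- small_card: Loose; leave it alone. The smaller board, 8 x 100 x 100 mm, in the file's other slot; origin: centre of its bottom edge, axes as for the larger board.
- rack: Wooden card file fixed to the table: base 100 x 130 mm and 12 mm thick, two slots along its y, 10 mm wide, centred at its x = -24 and +24 mm, between walls that reach 48 mm above the table. Origin: centre of its underside.
- box: Open wooden thread box fixed to the table, 140 (x) x 190 (y) x 65 mm high, walls 10 mm thick, with thread skeins under 25 mm high inside. Origin: centre of its underside. The clip sits on its +x wall.
- clip: Sprung hand clip, black handles, rubber-padded jaws, 75 g, loose; starts clipped over the rim of the box's +x wall. Origin: middle of the hinge pin, 12 mm above the rim (it fits the easel at the same height). y along the pin, that is along the edge bitten; z from jaws up to handles; x across. Both halves move equally. It springs shut when let go and holds by itself.
- clip_handles (a point): Between the clip's handles, on its z axis 31 mm above the pin: a good place for the TCP. Handles are flat, 22 mm wide in y, from 8 to 50 mm above the pin. At rest on the box they splay, 58 mm apart over their ends; squeezed fully they stand parallel against a stop, 28 mm over the outsides. Squeezing takes 7 N at first, 12 N at the stop; about 20 N holds it firmly there.
- clip_jaws (a point): Middle between the clip's jaw pads, on its z axis 31 mm below the pin. Pads are round bars 8 mm thick, 28 mm long in y; 10 mm apart on the box wall, 29 mm when the handles are fully squeezed, and spring-pressed with about 10 N. Squeezed jaws reach 35 mm below the pin and 27 mm to either side in x. Board and upright together are 16 mm thick.
- spool_a: Loose; leave it alone. Thread spool, 40 mm across, 55 mm high, on the table; origin: centre of its underside.
- spool_b: Loose; leave it alone. Thread spool, 36 mm across, 48 mm high, in the thread box, its foot 10 mm above the table; origin: centre of its underside.
- jar: Loose; leave it alone. Small amber glass jar with a steel cap, 52 mm across, 85 mm high; origin: centre of its underside.
- cone: Loose; leave it alone. Cone of yarn, 72 mm across the foot, 135 mm high; origin: centre of its underside.
- mug: Loose; leave it alone. White mug with three pencils, 72 mm across, 138 mm high over the pencils; origin: centre of its underside.
- hoop: Loose; leave it alone. Wooden embroidery hoop lying flat, 124 mm across, 10 mm high; origin: its centre, on the table.
Mind the look-alikes: they are no part of the job. What is shaped like the clip but turquoise is not meant.

How it is judged:
By the outcome, as a careful person would: the job done as asked, in the order asked, and still so for the second after the job is handed in, with the robot touching nothing.
It also fails if it takes over 58 s, if anything falls off the work surface, if the arm or the gripper's body presses on something with over 40 N, if the wrist force passes 120 N, or if a joint passes its speed limit or range.

## Robot

A 6-joint arm with a two-finger parallel gripper is mounted at the origin on the work surface. World frame = base frame: x ahead of the robot, y to its left, z up, the work surface at z = 0. Lengths are in m, angles in rad, forces in N, time in s.
With the tool pointing down it reaches from about 0.425 to 0.925 m from the base axis. Payload 12.5 kg.
Tool frame: the origin (TCP) lies between the finger pads, 19 mm behind the fingertips; this is the grasp point; z points along the fingers, y is the line along which they close (so a half turn about z gives the same grasp; the last joint's range is limited). The gripper opens to 85 mm and grips with 20 to 120 N. Pads are 22 mm wide; open, the fingers measure 114 mm over their backs; the gripper's body (76 mm by 85 mm) begins 54 mm behind the grasp point. The pads swing forward as they close: fully open they stand 13 mm farther back than shut.
Start: joints at [-1.378, 0.491, 1.559, -0, 1.092, -0.106], TCP at [0.184, -0.597, 0.25] pointing down, gripper open.
Joint ranges: [-3.1, 3.1], [-0.84, 2.19], [0.05, 2.79], [-1.13, 4.28], [0.06, 2.93], [-2.69, 2.69]. Speed limits (rad/s): [2.22, 2.22, 2.79, 3.14, 3.14, 3.14].

## Interface

Orientations are given as a 3x3 rotation matrix whose columns are the frame's x, y, z axes.
In Python, from station import read_state, cams, ticket gives the robot as it stands.
- The arm moves only by the tool servo_tool, never from a script. Its argument "deltas" is a list of rows, each an object with "turn": the turn, a rotation vector about the world's x, y, z each as a share of 120 degrees, from -1 to 1, a list of three; "xyz": the shift along the world's x, y, z each as a share of 0.3 m, from -1 to 1, a list of three; "gripper": the opening, from -1 (shut) to 1 (fully open). A call has exactly 10 rows; each row is the pose to reach, as a shift and turn from the pose commanded when the call began; what a row does not reach only later rows make up. A row lasts 1/10 s, in which the tool goes at most 50 mm and 8.59 degrees, less where a joint would pass 70% of its speed; a pose out of reach is approached as far as the arm can. A call with a number of a shift or a turn outside -1 to 1 is refused whole. A call with a gripper value outside its range is refused whole. The fingers move at their own pace and stop on an object; the grip force is fixed at half the most. Time passes only in rows, so rows that repeat a pose let the fingers close, or fill a call up. It gives the time, the measured TCP pose, the force, the opening and the grip force at its end, in the units of the state.
- read_state(): the state, without advancing time (a new reading comes with each control period).
- cams.read_camera(name): name is "scene" or "top" or "wrist"; returns (picture, depth): 420x560x3 uint8, red, green, blue; 420x560 float32, m along the optical axis (not along the pixel's ray), 0 where there is no reading.
- cams.camera_params(name): a dict with "mtx" (3x3 intrinsics, pixels), "world_to_cam" (4x4, takes a point from world to camera coordinates). Camera axes: x right, y down, z forward; pixel columns grow to the right and rows downward; lengths in m; the calibration is good to about 2 mm. The wrist camera is an equidistant fisheye: a pixel r from the principal point sees the ray r / f radians off the axis. A picture is of the moment at which its call begins: read the wrist's pose just before it. camera_params takes no time and is no camera call; for the wrist camera it gives the pose at the moment of the call.
- ticket.job_done(): hands the job in; it is judged then, once.
The state is a dict: "t": time; "joints": joint angles; "joint_vel": joint speeds; "effort": joint torques, N m; "tool_pos": TCP position; "tcp_rot": TCP orientation; "contact_force": force on the tool from outside, world axes, zero at the start; "wrist_torque": the same for the moment, N m; "finger_gap": finger opening in m; "gripper_force": force on a finger pad.
Only numpy, scipy, OpenCV 4.12 (cv2) and the standard library are available. Lean on these libraries where they do the work, as an engineer would, in place of code of your own. Each camera call takes 0.05 s, during which the arm holds its last target. There are 200 camera calls.

## Working session

There is one attempt and no reset: what is moved stays moved. The work goes in short steps, Python scripts to look and compute and a tool call to move; the robot and the scene stay as the last step left them, time stands still between calls to the robot, and variables do not carry over. Pictures are saved under pics/ and viewed, at most 10 in all, crops included, and the job is handed in when it is done.

Besides the shell and the picture viewer there is one more tool, called after ">>>" as name(argument=value, ...), one argument or row to a line, values as JSON. servo_tool: Moves the arm, as the interface text tells. Shift numbers are shares of 0.3 m and turn numbers shares of 120 degrees, none past 1 either way. Its arguments: {"type":"object","properties":{"deltas":{"type":"array"}},"required":["deltas"]}

```bash
mkdir -p pics; ls; python3 - <<'E'
from station import read_state,cams
import cv2,numpy as np
s=read_state();print(s['t'],s['tool_pos'],s['tcp_rot'],s['finger_gap'])
for n in['scene','top']:
    p,d=cams.read_camera(n);c=cams.camera_params(n)
    np.savez(n+'0.npz',p=p,d=d,K=c['mtx'],T=c['world_to_cam'])
    cv2.imwrite(f'pics/{n}0.png',p[:,:,::-1])
    print(n,c['mtx'].tolist() if hasattr(c['mtx'],'tolist') else c['mtx'],np.round(c['world_to_cam'],3).tolist())
E
```

```text
pics
0.0 [ 0.18397143 -0.59709081  0.24944492] [[ 9.55691193e-01  2.94371033e-01 -1.95212496e-04]
 [ 2.94371064e-01 -9.55690557e-01  1.11186498e-03]
 [ 1.40738102e-04 -1.12006448e-03 -9.99999363e-01]] 0.08531833819193321
scene [[496.79231897692205, 0.0, 290.7697201493428], [0.0, 496.79231897692205, 199.39258414489575], [0.0, 0.0, 1.0]] [[-0.188, 0.982, -0.012, 0.111], [0.85, 0.156, -0.504, -0.468], [-0.493, -0.105, -0.864, 1.443], [0.0, 0.0, 0.0, 1.0]]
top [[514.5713424726472, 0.0, 282.8688350754046], [0.0, 514.5713424726472, 208.91398172951233], [0.0, 0.0, 1.0]] [[-0.01, -1.0, 0.001, 0.002], [-0.977, 0.009, -0.214, 0.603], [0.214, -0.003, -0.977, 1.413], [0.0, 0.0, 0.0, 1.0]]
```

View pics/scene0.png

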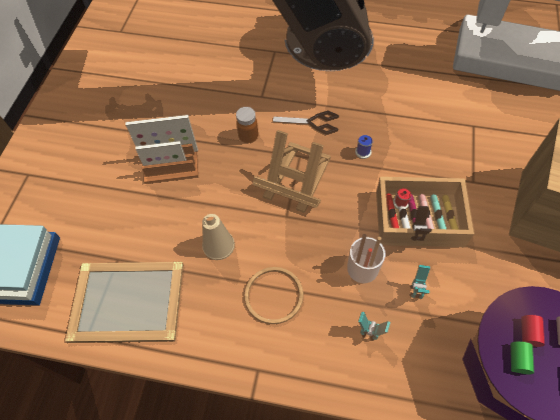

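View pics/top0.png

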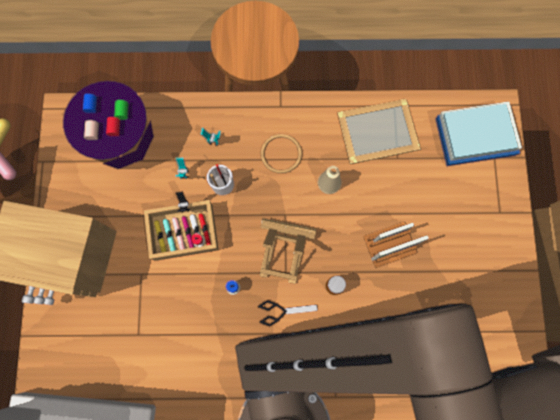

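The scene view shows the file with the big chart behind the small card at (165,145), the easel at (292,170), and the box at (425,210) with the black clip on its near wall at (421,218). In the top view these are at (400,242), (288,248) and (180,230), with the clip at (182,203). Next I fit their poses from the depth data.

```bash
cat > h.py <<'E'
import numpy as np,cv2
def cloud(n):
    z=np.load(n+'.npz');d=z['d'];K=z['K'];T=z['T']
    v,u=np.indices(d.shape);P=np.stack([(u-K[0,2])/K[0,0]*d,(v-K[1,2])/K[1,1]*d,d],-1)
    W=(P-T[:3,3])@T[:3,:3];W[d==0]=np.nan
    return W,z['p']
E
python3 - <<'E'
from h import *
C={n:cloud(n+'0') for n in('scene','top')}
W=C['top'][0]
for nm,(u,v) in dict(rack=(400,242),easel=(288,248),box=(180,230),clip=(182,203),jar=(336,285),spool=(232,287),cone=(332,180),mug=(220,180)).items(): print(nm,W[v,u].round(3))
# orthographic height/colour maps
def ortho(n,x0,x1,y0,y1,r=.001,s=3):
    W,p=C[n];m=(W[...,0]>x0)&(W[...,0]<x1)&(W[...,1]>y0)&(W[...,1]<y1)
    return W[m],p[m]
for n in C:
    w,_=ortho(n,.3,.75,-.6,-.15)
    m=w[:,2]>.12; print(n,'hi pts',m.sum(),w[m].min(0).round(3),w[m].max(0).round(3))
# montage crops
a=cv2.resize(C['scene'][1][100:215,120:210],None,fx=4,fy=4,interpolation=2)
b=cv2.resize(C['scene'][1][120:215,240:340],None,fx=4,fy=4,interpolation=2)
M=np.zeros((600,800,3),np.uint8);M[:460,:360]=a;M[:380,370:770]=b
M[390:590,370:620]=cv2.resize(C['top'][1][190:240,150:212],(250,200));
cv2.imwrite('pics/m.png',M[:,:,::-1])
E
```

```text
rack [ 0.512 -0.347  0.013]
easel [ 0.499 -0.018 -0.003]
box [0.553 0.299 0.015]
clip [0.619 0.283 0.081]
jar [ 0.383 -0.147  0.089]
spool [0.383 0.141 0.047]
cone [ 0.68  -0.145  0.095]
mug [0.707 0.185 0.006]
scene hi pts 571 [ 0.457 -0.394  0.12 ] [ 0.706 -0.151  0.147]
top hi pts 531 [ 0.3   -0.391  0.12 ] [ 0.699 -0.15   0.773]
```

View pics/m.png

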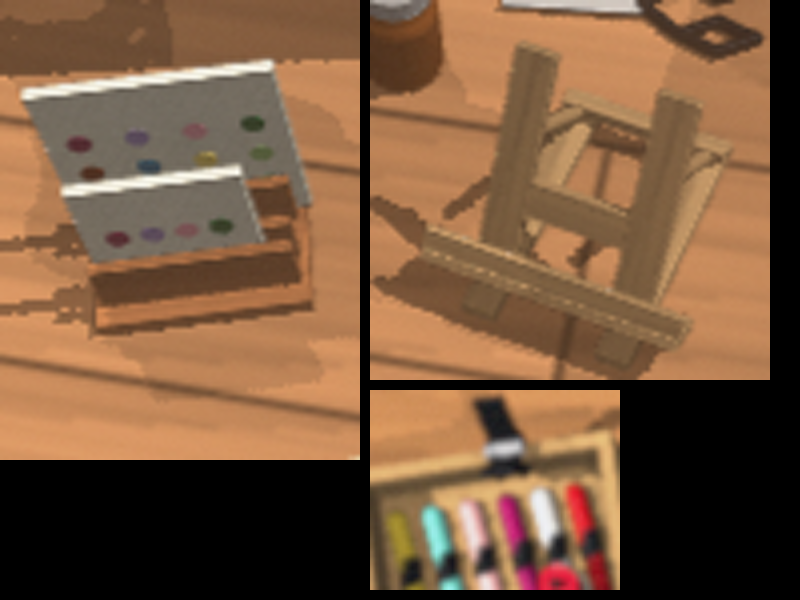

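```bash
cat >> h.py <<'E'
from scipy.optimize import least_squares
def sd(p,b): # abs distance to box surface; b=((lo),(hi))
    lo,hi=map(np.array,b);q=np.abs(p-(lo+hi)/2)-(hi-lo)/2
    return np.linalg.norm(np.maximum(q,0),axis=1)+np.minimum(q.max(1),0)
def Rz(a):c,s=np.cos(a),np.sin(a);return np.array([[c,-s,0],[s,c,0],[0,0,1]])
def Ry(a):c,s=np.cos(a),np.sin(a);return np.array([[c,0,s],[0,1,0],[-s,0,c]])
def fit(P,boxes,x0,lean=0,zfix=None,sc=.002):
    def f(v):
        t=np.array([v[0],v[1],v[3] if zfix is None else zfix])
        q=(P-t)@(Rz(v[2])@Ry(lean))
        return np.min(np.abs([sd(q,b) for b in boxes]),0)
    r=least_squares(f,x0,loss='soft_l1' if sc>.0015 else 'cauchy',f_scale=sc,x_scale=[.01,.01,.1,.01][:len(x0)])
    return r.x,np.median(f(r.x)),len(P)
def reg(C,x,y,z):
    W=C.reshape(-1,3);return W[(W[:,0]>x[0])&(W[:,0]<x[1])&(W[:,1]>y[0])&(W[:,1]<y[1])&(W[:,2]>z[0])&(W[:,2]<z[1])]
CH=[((-.004,-.07,0),(.004,.07,.13))]
EA=[((-.008,s*.0425-.0125,-.03),(0,s*.0425+.0125,.13)) for s in(1,-1)]+[((.018,-.08,-.008),(.025,.08,.014)),((0,-.08,-.008),(.025,.08,0))]
BX=[((.06,-.095,0),(.07,.095,.065)),((-.07,-.095,0),(-.06,.095,.065)),((-.07,-.095,0),(.07,-.085,.065)),((-.07,.085,0),(.07,.095,.065))]
E
cat > m.py <<'E'
from h import *
C={n:cloud(n+'0')[0] for n in('scene','top')}
C['both']=np.concatenate([C['scene'].reshape(-1,3),C['top'].reshape(-1,3)])
for n in C:
    w=C[n]
    P=reg(w,(.42,.56),(-.45,-.22),(.118,.16)); x,e,k=fit(P,CH,[P[:,0].mean(),P[:,1].mean(),0.],zfix=.012); print(n,'chart',x.round(4),round(e,4),k,P[:,2].max().round(3))
    P=reg(w,(.38,.62),(-.13,.11),(.018,.16))
    best=min((fit(P,EA,[.53,-.015,a,.03],lean=-np.pi/6,sc=.001) for a in(-.5,-.25,0,.25)),key=lambda r:r[1]);print(n,'easel',best[0].round(4),round(best[1],4),best[2])
    P=reg(w,(.44,.68),(.15,.43),(.055,.069)); x,e,k=fit(P,BX,[.555,.295,0.],zfix=0); print(n,'box',x.round(4),round(e,4),k)
    P=reg(w,(.55,.68),(.25,.32),(.07,.14));print(n,'clip',len(P),P.mean(0).round(4),P.min(0).round(4),P.max(0).round(4))
E
python3 m.py
```

```text
scene chart [ 0.4834 -0.3275  0.3327] 0.0008 602 0.147
scene easel [ 0.5421 -0.0169 -0.2159  0.0299] 0.0015 2359
scene box [0.5484 0.29   0.1602] 0.001 1618
scene clip 360 [0.6104 0.2785 0.0976] [0.5853 0.2663 0.0701] [0.6449 0.2944 0.1237]
top chart [ 0.485  -0.3256  0.3205] 0.0011 184 0.149
top easel [ 0.5435 -0.0152 -0.2183  0.0307] 0.0017 1348
top box [0.5511 0.2918 0.1584] 0.0013 829
top clip 177 [0.6215 0.2826 0.0969] [0.5879 0.2684 0.0703] [0.6455 0.3049 0.1278]
both chart [ 0.4834 -0.3269  0.332 ] 0.001 786 0.149
both easel [ 0.5425 -0.0168 -0.2164  0.0303] 0.0016 3707
both box [0.549  0.2905 0.1621] 0.0013 2447
both clip 537 [0.6141 0.2799 0.0974] [0.5853 0.2663 0.0701] [0.6455 0.3049 0.1278]
```

Fits from both cameras agree to about 2 mm:

| Object | Position (m) | Yaw (rad) |
|---|---|---|
| Chart | (0.484, -0.327) | 0.33 |
| Easel origin | (0.5425, -0.0165, 0.030) | -0.217 |
| Box | (0.5495, 0.291) | 0.16 |

The heights match the given sizes. I move above the chart first.

>>> servo_tool(
  deltas=[
    {"turn": [0,0,0.765],"xyz": [1,0.9,-0.067],"gripper": -0.2},
    {"turn": [0,0,0.765],"xyz": [1,0.9,-0.067],"gripper": -0.2},
    {"turn": [0,0,0.765],"xyz": [1,0.9,-0.067],"gripper": -0.2},
    {"turn": [0,0,0.765],"xyz": [1,0.9,-0.067],"gripper": -0.2},
    {"turn": [0,0,0.765],"xyz": [1,0.9,-0.067],"gripper": -0.2},
    {"turn": [0,0,0.765],"xyz": [1,0.9,-0.067],"gripper": -0.2},
    {"turn": [0,0,0.765],"xyz": [1,0.9,-0.067],"gripper": -0.2},
    {"turn": [0,0,0.765],"xyz": [1,0.9,-0.067],"gripper": -0.2},
    {"turn": [0,0,0.765],"xyz": [1,0.9,-0.067],"gripper": -0.2},
    {"turn": [0,0,0.765],"xyz": [1,0.9,-0.067],"gripper": -0.2},
  ],
)

```text
t: 1.1
tool_pos: [0.4852, -0.3256, 0.2294]
tcp_rot: [[-0.235, 0.972, -0.001], [0.972, 0.235, 0.001], [0.001, -0.0, -1.0]]
contact_force: [-0.2, -0.4, 1.1]
finger_gap: 0.034
gripper_force: 0.0
```

>>> servo_tool(
  deltas=[
    {"turn": [0,0,0.049],"xyz": [0,0,-0.05],"gripper": -0.2},
    {"turn": [0,0,0.049],"xyz": [0,0,-0.13],"gripper": -0.2},
    {"turn": [0,0,0.049],"xyz": [0,0,-0.2],"gripper": -0.2},
    {"turn": [0,0,0.049],"xyz": [0,0,-0.27],"gripper": -0.2},
    {"turn": [0,0,0.049],"xyz": [0,0,-0.34],"gripper": -0.2},
    {"turn": [0,0,0.049],"xyz": [0,0,-0.34],"gripper": -0.2},
    {"turn": [0,0,0.049],"xyz": [0,0,-0.34],"gripper": -0.2},
    {"turn": [0,0,0.049],"xyz": [0,0,-0.34],"gripper": -0.2},
    {"turn": [0,0,0.049],"xyz": [0,0,-0.34],"gripper": -0.2},
    {"turn": [0,0,0.049],"xyz": [0,0,-0.34],"gripper": -0.2},
  ],
)

```text
t: 2.1
tool_pos: [0.4842, -0.3275, 0.1287]
tcp_rot: [[-0.325, 0.946, 0.001], [0.946, 0.325, -0.001], [-0.001, 0.001, -1.0]]
contact_force: [-0.4, -0.6, 0.1]
finger_gap: 0.0339
gripper_force: 0.0
```

```bash
python3 - <<'E'
from station import read_state,cams
import cv2,numpy as np
s=read_state();print(s['t'],s['tool_pos'],s['tcp_rot'],s['joints'],s['contact_force'])
p,d=cams.read_camera('wrist');c=cams.camera_params('wrist');print(c)
p2,_=cams.read_camera('scene')
M=np.hstack([p,p2[60:240,80:260].repeat(2,0)[:420 if 0 else 360].repeat(1,1)[:, :] if 0 else cv2.resize(p2[60:240,80:260],(240,420))])
cv2.imwrite('pics/w1.png',M[:,:,::-1])
E
```

```text
2.1 [ 0.48419621 -0.32745556  0.12872784] [[-3.24646730e-01  9.45834764e-01  1.04892725e-03]
 [ 9.45834727e-01  3.24647586e-01 -7.83788325e-04]
 [-1.08186594e-03  7.37657500e-04 -9.99999143e-01]] [-7.07649077e-01  5.80300113e-01  1.78019156e+00  1.22678894e-04
  7.79794406e-01 -1.03837506e+00] [-0.40880751 -0.63101916  0.11534338]
{'mtx': array([[325.1922621 ,   0.        , 278.34772087],
       [  0.        , 325.1922621 , 211.08440011],
       [  0.        ,   0.        ,   1.        ]]), 'world_to_cam': array([[ 9.45899981e-01,  3.24457147e-01,  8.86063538e-04,
        -3.52307101e-01],
       [ 3.09365854e-01, -9.02720352e-01,  2.98979489e-01,
        -4.47449634e-01],
       [ 9.78058998e-02, -2.82530576e-01, -9.54259126e-01,
         1.23461091e-01],
       [ 0.00000000e+00,  0.00000000e+00,  0.00000000e+00,
         1.00000000e+00]])}
```

View pics/w1.png

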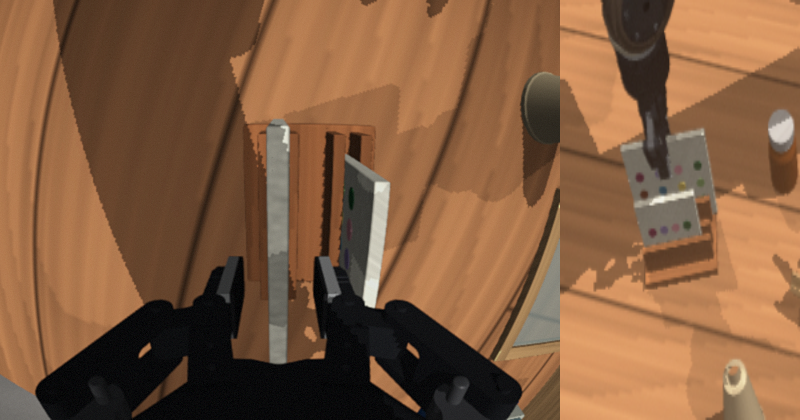

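The wrist view shows the chart edge (col 278) midway between the fingers (240 and 320), clear of the small card. The scene crop shows the gripper at mid-width of the board. I close and lift.

>>> servo_tool(
  deltas=[
    {"turn": [0,0,0],"xyz": [0,0,0],"gripper": -1},
    {"turn": [0,0,0],"xyz": [0,0,0],"gripper": -1},
    {"turn": [0,0,0],"xyz": [0,0,0],"gripper": -1},
    {"turn": [0,0,0],"xyz": [0,0,0],"gripper": -1},
    {"turn": [0,0,0],"xyz": [0,0,0],"gripper": -1},
    {"turn": [0,0,0],"xyz": [0,0,0.08],"gripper": -1},
    {"turn": [0,0,0],"xyz": [0,0,0.16],"gripper": -1},
    {"turn": [0,0,0],"xyz": [0,0,0.3],"gripper": -1},
    {"turn": [0,0,0],"xyz": [0,0,0.45],"gripper": -1},
    {"turn": [0,0,0],"xyz": [0,0,0.6],"gripper": -1},
  ],
)

```text
t: 3.2
tool_pos: [0.4837, -0.327, 0.3092]
tcp_rot: [[-0.325, 0.946, -0.001], [0.946, 0.325, 0.001], [0.001, -0.001, -1.0]]
contact_force: [0.6, -0.4, -0.8]
finger_gap: 0.0074
gripper_force: 58.5
```

```bash
cat >> h.py <<'E'
from scipy.spatial.transform import Rotation as Ro
EO=np.array([.5425,-.0165,.030]);ER=Rz(-.2165)@Ry(-np.pi/6)
ET=np.c_[ER[:,1],ER[:,0],-ER[:,2]]
def delta(pos,R=None):
    from station import read_state
    s=read_state();d=(np.array(pos)-s['tool_pos'])/.3
    t=np.zeros(3) if R is None else Ro.from_matrix(R@np.array(s['tcp_rot']).T).as_rotvec()/np.radians(120)
    return d.round(4),t.round(4)
def pan(x,y,z):return EO+ER@np.array([x,y,z])
E
python3 - <<'E'
from h import *
for n,(x,z) in dict(hi=(.12,.11),A=(.07,.035),B=(.009,.025),C=(.009,.0),D=(.004,0)).items():
    p=pan(x,0,z+.1167); print(n,p.round(4),*delta(p,ET))
E
```

```text
hi [ 0.5333 -0.0145  0.2863] [ 0.1655  1.0417 -0.0764] [ 0.0139 -0.253  -0.2553]
A [ 0.5276 -0.0132  0.1964] [ 0.1466  1.0459 -0.3762] [ 0.0139 -0.253  -0.2553]
B [ 0.4809 -0.003   0.1572] [-0.0091  1.0801 -0.5067] [ 0.0139 -0.253  -0.2553]
C [ 0.4931 -0.0056  0.1356] [ 0.0316  1.0712 -0.5789] [ 0.0139 -0.253  -0.2553]
D [ 0.4889 -0.0047  0.1331] [ 0.0175  1.0743 -0.5872] [ 0.0139 -0.253  -0.2553]
```

>>> servo_tool(
  deltas=[
    {"turn": [0.0139,-0.253,-0.2553],"xyz": [0.165,1,0],"gripper": -1},
    {"turn": [0.0139,-0.253,-0.2553],"xyz": [0.165,1,0],"gripper": -1},
    {"turn": [0.0139,-0.253,-0.2553],"xyz": [0.165,1,0],"gripper": -1},
    {"turn": [0.0139,-0.253,-0.2553],"xyz": [0.165,1,0],"gripper": -1},
    {"turn": [0.0139,-0.253,-0.2553],"xyz": [0.165,1,0],"gripper": -1},
    {"turn": [0.0139,-0.253,-0.2553],"xyz": [0.165,1,0],"gripper": -1},
    {"turn": [0.0139,-0.253,-0.2553],"xyz": [0.165,1,0],"gripper": -1},
    {"turn": [0.0139,-0.253,-0.2553],"xyz": [0.165,1,0],"gripper": -1},
    {"turn": [0.0139,-0.253,-0.2553],"xyz": [0.165,1,0],"gripper": -1},
    {"turn": [0.0139,-0.253,-0.2553],"xyz": [0.165,1,0],"gripper": -1},
  ],
)

```text
t: 4.2
tool_pos: [0.5334, -0.028, 0.3077]
tcp_rot: [[0.216, 0.846, 0.488], [0.976, -0.187, -0.109], [-0.001, 0.5, -0.866]]
contact_force: [0.7, -0.3, -1.3]
finger_gap: 0.0071
gripper_force: 58.7
```

```bash
cat > now.py <<'E'
from station import read_state,cams
from h import *
import sys
def snap(names,tag):
    for n in names:
        p,d=cams.read_camera(n);c=cams.camera_params(n)
        np.savez(f'{n}{tag}.npz',p=p,d=d,K=c['mtx'],T=c['world_to_cam'])
E
python3 - <<'E'
from now import *
snap(['scene','top'],'1')
s=read_state();R=np.array(s['tcp_rot']);t=np.array(s['tool_pos']);print(s['t'],t,R.round(3),s['joints'])
# board pose in tool frame: fit board points (tool frame: x=py,y=px,z=-pz)
for n in('scene','top'):
    W=cloud(n+'1')[0].reshape(-1,3);q=(W-t)@R
    m=(abs(q[:,0])<.09)&(abs(q[:,1])<.012)&(q[:,2]>.0)&(q[:,2]<.135);q=q[m]
    m2=(q[:,2]>.03)&(abs(q[:,0])<.06); A=np.c_[q[m2][:,[0,2]],np.ones(m2.sum())];print(n,m.sum(),'face y=',np.linalg.lstsq(A,q[m2][:,1],rcond=None)[0].round(4),'x range',np.percentile(q[:,0],[.5,99.5]).round(4),'z',np.percentile(q[:,2],[.5,99.5]).round(4))
for nm,(x,z) in dict(A=(.07,.035),B=(.009,.025),C=(.009,.0),D=(.004,0)).items(): print(nm,*delta(pan(x,0,z+.1167),ET))
E
```

```text
4.3 [ 0.53343277 -0.02828386  0.30776846] [[ 0.217  0.845  0.488]
 [ 0.976 -0.187 -0.109]
 [-0.001  0.5   -0.866]] [-0.16411775  0.16135716  1.99581849 -0.06312608  0.46202452  0.10309713]
scene 3889 face y= [-0.0022 -0.0023  0.0041] x range [-0.0684  0.0705] z [0.0006 0.1154]
top 626 face y= [ 0.0002 -0.0027  0.0056] x range [-0.0665  0.0717] z [0.0004 0.119 ]
A [-0.0194  0.0502 -0.3713] [0.0005 0.     0.001 ]
B [-0.1751  0.0844 -0.5018] [0.0005 0.     0.001 ]
C [-0.1344  0.0755 -0.574 ] [0.0005 0.     0.001 ]
D [-0.1485  0.0786 -0.5823] [0.0005 0.     0.001 ]
```

The board sits straight in the grip, 1 mm to +y, with its bottom 116 mm beyond the TCP. I bring it in from the front, over the lip.

>>> servo_tool(
  deltas=[
    {"turn": [0,0,0],"xyz": [-0.01,0.02,-0.15],"gripper": -1},
    {"turn": [0,0,0],"xyz": [-0.015,0.04,-0.28],"gripper": -1},
    {"turn": [0,0,0],"xyz": [-0.019,0.046,-0.371],"gripper": -1},
    {"turn": [0,0,0],"xyz": [-0.019,0.046,-0.371],"gripper": -1},
    {"turn": [0,0,0],"xyz": [-0.05,0.053,-0.398],"gripper": -1},
    {"turn": [0,0,0],"xyz": [-0.08,0.06,-0.424],"gripper": -1},
    {"turn": [0,0,0],"xyz": [-0.11,0.067,-0.45],"gripper": -1},
    {"turn": [0,0,0],"xyz": [-0.145,0.074,-0.477],"gripper": -1},
    {"turn": [0,0,0],"xyz": [-0.175,0.08,-0.502],"gripper": -1},
    {"turn": [0,0,0],"xyz": [-0.175,0.08,-0.502],"gripper": -1},
  ],
)

```text
t: 5.3
tool_pos: [0.485, -0.0019, 0.1692]
tcp_rot: [[0.223, 0.851, 0.476], [0.975, -0.191, -0.114], [-0.006, 0.49, -0.872]]
contact_force: [-0.3, 0.1, -1.4]
finger_gap: 0.0073
gripper_force: 58.8
```

```bash
python3 - <<'E'
from now import *
snap(['scene'],'2')
s=read_state();print(s['t'],s['contact_force'],((s['tool_pos']-EO)@ER).round(4))
p=np.load('scene2.npz')['p'];cv2.imwrite('pics/s2.png',cv2.resize(p[110:220,230:350],(600,550),interpolation=2)[:,:,::-1])
for nm,(x,z) in dict(C=(.009,.0),C2=(.009,-.003),D=(.004,0)).items(): print(nm,*delta(pan(x,-.0013,z+.1167),ET))
E
```

```text
5.35 [ 0.00207364  0.7647904  -1.1089196 ] [0.0191 0.002  0.15  ]
C [ 0.0234 -0.0164 -0.1129] [ 0.0028 -0.0058  0.0013]
C2 [ 0.0283 -0.0175 -0.1215] [ 0.0028 -0.0058  0.0013]
D [ 0.0093 -0.0133 -0.1212] [ 0.0028 -0.0058  0.0013]
```

View pics/s2.png

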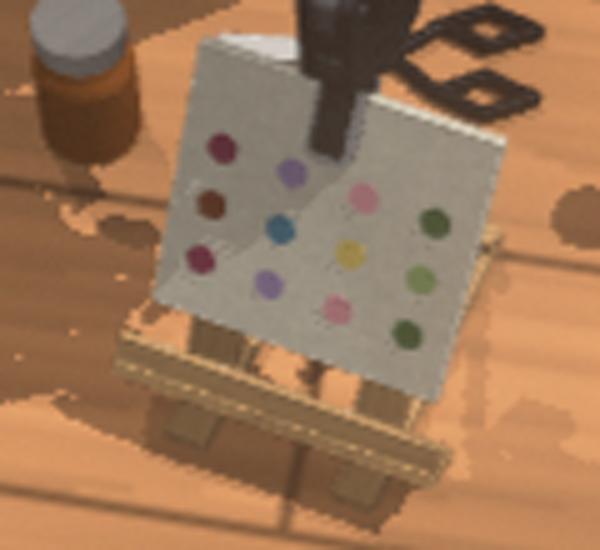

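>>> servo_tool(
  deltas=[
    {"turn": [0.003,-0.006,0.001],"xyz": [-0.03,-0.005,-0.045],"gripper": -1},
    {"turn": [0.003,-0.006,0.001],"xyz": [-0.015,-0.013,-0.07],"gripper": -1},
    {"turn": [0.003,-0.006,0.001],"xyz": [0.01,-0.013,-0.09],"gripper": -1},
    {"turn": [0.003,-0.006,0.001],"xyz": [0.01,-0.013,-0.09],"gripper": -1},
    {"turn": [0.003,-0.006,0.001],"xyz": [0.01,-0.013,-0.09],"gripper": -1},
    {"turn": [0.003,-0.006,0.001],"xyz": [0.01,-0.013,-0.09],"gripper": -1},
    {"turn": [0.003,-0.006,0.001],"xyz": [0.01,-0.013,-0.09],"gripper": -1},
    {"turn": [0.003,-0.006,0.001],"xyz": [0.01,-0.013,-0.09],"gripper": -1},
    {"turn": [0.003,-0.006,0.001],"xyz": [0.01,-0.013,-0.09],"gripper": -1},
    {"turn": [0.003,-0.006,0.001],"xyz": [0.01,-0.013,-0.09],"gripper": -1},
  ],
)

```text
t: 6.35
tool_pos: [0.4951, -0.0017, 0.1582]
tcp_rot: [[0.221, 0.858, 0.465], [0.975, -0.191, -0.11], [-0.005, 0.478, -0.879]]
contact_force: [-0.4, 0.3, -0.9]
finger_gap: 0.0071
gripper_force: 58.7
```

```bash
python3 - <<'E'
from now import *
snap(['scene'],'3')
s=read_state();print(s['t'],s['joints'],s['contact_force'],((s['tool_pos']-EO)@ER).round(4))
for nm,(x,z) in dict(C=(.009,.0),C2=(.009,-.003),D=(.004,0),D2=(.003,-.003)).items(): print(nm,*delta(pan(x,-.0013,z+.1167),ET))
E
```

```text
6.4 [-0.10847711  0.37067913  2.24856691 -1.13359298  0.06528419  1.23047883] [-0.02915842  0.0953533  -1.40123096] [0.0212 0.0043 0.1357]
C [-0.0074 -0.0174 -0.0753] [-0.0001 -0.0126  0.0029]
C2 [-0.0026 -0.0185 -0.084 ] [-0.0001 -0.0126  0.0029]
D [-0.0215 -0.0143 -0.0837] [-0.0001 -0.0126  0.0029]
D2 [-0.0195 -0.0148 -0.094 ] [-0.0001 -0.0126  0.0029]
```

Near the easel the wrist is at its limits: q5 is about 0.06 and q4 is -1.13. The tool has to lean out more than the forearm does, so I need the other wrist branch (q4 near pi) with the tool half-turned. I identify the kinematics so I can plan that.

```bash
cat > kin.py <<'E'
from h import *
Rx_=lambda a:Ro.from_euler('x',a).as_matrix()
def fk(q,p):
    a,L1,e,L2,d,b,Lt,c=p
    R1=Rz(q[0]);R2=R1@Ry(q[1]);R3=R2@Ry(q[2]);R=R3@Rz(q[3])@Ry(q[4])@Rz(q[5])@Rz(c)
    w=R1@[a,b,d]+R2@[0,0,L1]+R3@[e,0,L2]
    return w+R@[0,0,Lt],R
E
cat > id.py <<'E'
from kin import *
from station import read_state
s=read_state();print(s['t'])
D=[([-1.378,.491,1.559,0,1.092,-.106],[.18397,-.59709,.24944],[[.9557,.2944,0],[.2944,-.9557,.001],[0,-.001,-1]]),
([-.70764908,.58030011,1.78019156,.000122,.779794,-1.038375],[.48419621,-.32745556,.12872784],[[-.32465,.94583,.001],[.94583,.32465,-.00078],[-.001,.0007,-1]]),
([-.16411775,.16135716,1.99581849,-.06312608,.46202452,.10309713],[.53343277,-.02828386,.30776846],[[.217,.845,.488],[.976,-.187,-.109],[-.001,.5,-.866]]),
(s['joints'],s['tool_pos'],s['tcp_rot'])]
def f(p):
    r=[]
    for q,t,R in D:
        T,RR=fk(q,p);r+=list(T-t)+list(.1*(RR-np.array(R)).ravel())+[]
    return np.r_[r,.003*(p[:7]-[0,.5,0,.45,.4,0,.2])]
best=min((least_squares(f,[0,.5,0,.45,.4,0,.2,c]) for c in(0,1.57,3.14,-1.57)),key=lambda r:r.cost)
print(best.x.round(4));p=best.x
for q,t,R in D: T,RR=fk(q,p);print((1e3*(T-t)).round(2),np.abs(RR-np.array(R)).max().round(4))
np.save('p.npy',p)
E
python3 id.py
```

```text
6.4
[2.0000e-04 5.8730e-01 4.3500e-02 4.1060e-01 1.9660e-01 6.6000e-02
 2.3700e-01 1.5708e+00]
[-0.17 -0.09  0.18] 0.0006
[-0.01  0.11 -0.16] 0.0001
[-0.03  0.07 -0.13] 0.0004
[0.07 0.04 0.1 ] 0.0
```

```bash
cat >> kin.py <<'E'
p=np.load('p.npy')
LO=np.array([-3.1,-.84,.05,-1.13,.06,-2.69]);HI=np.array([3.1,2.19,2.79,4.28,2.93,2.69])
def ik(pos,R,seed):
    def f(q):
        T,RR=fk(q,p);return np.r_[T-pos,.2*Ro.from_matrix(RR@R.T).as_rotvec()]
    r=least_squares(f,np.clip(seed,LO+1e-6,HI-1e-6),bounds=(LO,HI),xtol=1e-12,ftol=1e-12);return r.x,1e3*np.sqrt(2*r.cost)
E
python3 - <<'E'
from kin import *
F=ET@np.diag([-1,-1,1])
for nm,(x,y,z) in dict(hi=(.12,0,.11+.117),A=(.07,0,.152),D=(.004,0,.117),clip=(0,.0425,.173),clipup=(0,.0425,.235),clipR=(0,-.0425,.173)).items():
  for R,l in((ET,'n'),(F,'flip')):
    best=min((ik(pan(x,y,z),R,[-.1,.3,2.2,q4,q5,q6]) for q4 in(0,1.6,3.1,4) for q5 in(.2,.6) for q6 in(-2,-1,0,1,2)),key=lambda r:r[1]); print(nm,l,best[0].round(2),round(best[1],2))
E
```

```text
hi n [-0.13  0.19  2.03 -0.11  0.41  0.17] 0.0
hi flip [-0.09  0.19  2.04 -0.35  0.39 -2.69] 14.64
A n [-0.13  0.33  2.15 -0.3   0.15  0.37] 0.0
A flip [-0.13  0.33  2.16 -0.38  0.14 -2.69] 1.65
D n [-0.12  0.42  2.3   3.68  0.11  2.69] 1.87
D flip [-0.12  0.42  2.3   3.56  0.12 -0.33] 0.0
clip n [ 0.01  0.3   2.29 -1.13  0.12  1.32] 1.54
clip flip [ 0.01  0.3   2.29 -1.13  0.12 -1.82] 1.54
clipup n [ 0.03  0.15  2.28 -0.55  0.24  0.75] 0.0
clipup flip [ 0.03  0.15  2.28 -0.55  0.24 -2.39] 0.0
clipR n [-0.25  0.27  2.32  0.47  0.06 -0.5 ] 6.24
clipR flip [-0.25  0.27  2.32  0.47  0.06  2.64] 6.24
```

```bash
cat > pl.py <<'E'
from kin import *
from station import read_state
q0=read_state()['joints']
def pose(x,z,dl,y=-.0013): # board back-bottom corner at panel (x,z), leaning dl deg less than panel
    B=Rz(-.2165)@Ry(-np.pi/6+np.radians(dl)); T=np.c_[B[:,1],B[:,0],-B[:,2]]
    return pan(x,y,z)+B@[.004,0,.1167],T
if __name__=='__main__':
  for dl in(0,2,3,4,5,6,7):
    for nm,(x,z) in dict(B=(.006,.02),C=(.006,.004),D=(.0015,0)).items():
        P,T=pose(x,z,dl);b=min((ik(P,T,[-.1,.4,2.3,q4,q5,-q4]) for q4 in(-1.1,-.6,0,.5) for q5 in(.07,.15)),key=lambda r:r[1]+.5*abs(r[0][3]-q0[3]));print(dl,nm,b[0].round(2),round(b[1],2))
E
python3 pl.py
```

```text
0 B [-0.12  0.36  2.27 -1.13  0.06  1.22] 8.16
0 C [-0.12  0.4   2.25 -1.13  0.06  1.22] 12.05
0 D [-0.12  0.41  2.25 -1.13  0.06  1.22] 14.36
2 B [-0.12  0.37  2.26 -1.03  0.06  1.11] 1.81
2 C [-0.12  0.4   2.25 -1.13  0.06  1.21] 4.8
2 D [-0.12  0.41  2.25 -1.13  0.06  1.22] 6.97
3 B [-0.13  0.37  2.25 -0.64  0.07  0.72] 0.0
3 C [-0.12  0.41  2.24 -0.99  0.06  1.07] 2.21
3 D [-0.12  0.42  2.24 -1.13  0.06  1.21] 3.68
4 B [-0.13  0.37  2.24 -0.42  0.09  0.49] 0.0
4 C [-0.13  0.4   2.23 -0.61  0.06  0.69] 0.0
4 D [-0.13  0.42  2.24 -0.79  0.06  0.87] 1.32
5 B [-0.13  0.37  2.22 -0.3   0.12  0.37] 0.0
5 C [-0.13  0.4   2.22 -0.39  0.09  0.47] 0.0
5 D [-0.13  0.41  2.23 -0.5   0.07  0.57] 0.0
6 B [-0.13  0.37  2.21 -0.23  0.15  0.3 ] 0.0
6 C [-0.13  0.4   2.2  -0.28  0.12  0.35] 0.0
6 D [-0.13  0.41  2.21 -0.33  0.1   0.41] 0.0
7 B [-0.13  0.37  2.19 -0.18  0.18  0.25] 0.0
7 C [-0.13  0.4   2.19 -0.21  0.15  0.28] 0.0
7 D [-0.13  0.41  2.2  -0.24  0.13  0.32] 0.0
```

A full flip isn't needed. With the board leaning 6° less than the panel and its bottom in the ledge corner, the pose is within range. Gravity will then lay it back on release, and the clip pose on the +y upright is reachable too.

```bash
python3 - <<'E'
from pl import *
for n,(x,z) in dict(A=(.02,.025),B=(.004,.02),C=(.004,.003),D=(.0025,-.001)).items(): print(n,*delta(*pose(x,z,6)))
E
```

```text
A [ 0.0302 -0.0257  0.0391] [0.0108 0.0362 0.0028]
B [-0.0068 -0.0176 -0.002 ] [0.0108 0.0362 0.0028]
C [ 0.0209 -0.0236 -0.0511] [0.0108 0.0362 0.0028]
D [ 0.0232 -0.0241 -0.0651] [0.0108 0.0362 0.0028]
```

>>> servo_tool(
  deltas=[
    {"turn": [0.011,0.036,0.003],"xyz": [0.03,-0.026,0.039],"gripper": -1},
    {"turn": [0.011,0.036,0.003],"xyz": [0.03,-0.026,0.039],"gripper": -1},
    {"turn": [0.011,0.036,0.003],"xyz": [0.03,-0.026,0.039],"gripper": -1},
    {"turn": [0.011,0.036,0.003],"xyz": [0.03,-0.026,0.039],"gripper": -1},
    {"turn": [0.011,0.036,0.003],"xyz": [0.03,-0.026,0.039],"gripper": -1},
    {"turn": [0.011,0.036,0.003],"xyz": [0.03,-0.026,0.039],"gripper": -1},
    {"turn": [0.011,0.036,0.003],"xyz": [0.03,-0.026,0.039],"gripper": -1},
    {"turn": [0.011,0.036,0.003],"xyz": [0.03,-0.026,0.039],"gripper": -1},
    {"turn": [0.011,0.036,0.003],"xyz": [0.03,-0.026,0.039],"gripper": -1},
    {"turn": [0.011,0.036,0.003],"xyz": [0.03,-0.026,0.039],"gripper": -1},
  ],
)

```text
t: 7.4
tool_pos: [0.504, -0.0095, 0.1697]
tcp_rot: [[0.214, 0.892, 0.397], [0.977, -0.196, -0.087], [0.0, 0.407, -0.913]]
contact_force: [0.1, -0.3, -0.7]
finger_gap: 0.0073
gripper_force: 58.8
```

```bash
python3 - <<'E'
from pl import *
s=read_state();print(s['t'],np.round(s['joints'],3),((s['tool_pos']-EO)@ER).round(4),s['contact_force'])
for n,(x,z) in dict(A=(.02,.025),B=(.004,.02),C=(.004,.003),D=(.0025,-.001)).items(): print(n,*delta(*pose(x,z,6)))
E
```

```text
7.4 [-0.134  0.355  2.175 -0.168  0.197  0.24 ] [ 0.036  -0.0014  0.1406] [ 0.09462919 -0.28017914 -0.70453768]
A [0.0006 0.0003 0.0006] [-0.0002  0.0001 -0.0003]
B [-0.0364  0.0084 -0.0405] [-0.0002  0.0001 -0.0003]
C [-0.0087  0.0023 -0.0896] [-0.0002  0.0001 -0.0003]
D [-0.0064  0.0018 -0.1036] [-0.0002  0.0001 -0.0003]
```

>>> servo_tool(
  deltas=[
    {"turn": [0,0,0],"xyz": [-0.018,0.004,-0.02],"gripper": -1},
    {"turn": [0,0,0],"xyz": [-0.036,0.008,-0.04],"gripper": -1},
    {"turn": [0,0,0],"xyz": [-0.036,0.008,-0.04],"gripper": -1},
    {"turn": [0,0,0],"xyz": [-0.036,0.008,-0.04],"gripper": -1},
    {"turn": [0,0,0],"xyz": [-0.027,0.006,-0.056],"gripper": -1},
    {"turn": [0,0,0],"xyz": [-0.018,0.004,-0.073],"gripper": -1},
    {"turn": [0,0,0],"xyz": [-0.009,0.002,-0.09],"gripper": -1},
    {"turn": [0,0,0],"xyz": [-0.009,0.002,-0.09],"gripper": -1},
    {"turn": [0,0,0],"xyz": [-0.009,0.002,-0.09],"gripper": -1},
    {"turn": [0,0,0],"xyz": [-0.009,0.002,-0.09],"gripper": -1},
  ],
)

```text
t: 8.4
tool_pos: [0.5014, -0.0089, 0.1428]
tcp_rot: [[0.214, 0.892, 0.398], [0.977, -0.196, -0.087], [0.001, 0.407, -0.913]]
contact_force: [0.9, 0.5, -1.7]
finger_gap: 0.0069
gripper_force: 58.7
```

```bash
python3 - <<'E'
from pl import *
from now import snap
s=read_state();print(s['t'],np.round(s['joints'],3),((s['tool_pos']-EO)@ER).round(4),s['contact_force'])
for n,(x,z) in dict(C=(.004,.003),D=(.0025,-.001)).items(): print(n,*delta(*pose(x,z,6)))
snap(['scene'],'4');p=np.load('scene4.npz')['p'];cv2.imwrite('pics/s4.png',cv2.resize(p[110:220,230:350],(600,550),interpolation=2)[:,:,::-1])
E
```

```text
8.4 [-0.134  0.407  2.207 -0.29   0.115  0.364] [ 0.0202 -0.0014  0.1186] [ 0.90925531  0.46014663 -1.71056372]
C [-0.      0.0004  0.    ] [-0.0003  0.0002 -0.0002]
D [ 0.0022 -0.0001 -0.014 ] [-0.0003  0.0002 -0.0002]
```

View pics/s4.png

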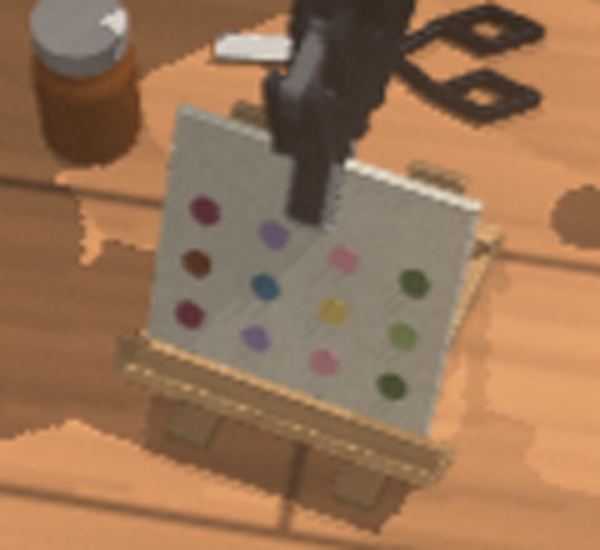

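The board is behind the lip, between it and the uprights. I lower it to contact.

>>> servo_tool(
  deltas=[
    {"turn": [0,0,0],"xyz": [0.001,0,-0.004],"gripper": -1},
    {"turn": [0,0,0],"xyz": [0.001,0,-0.008],"gripper": -1},
    {"turn": [0,0,0],"xyz": [0.002,0,-0.012],"gripper": -1},
    {"turn": [0,0,0],"xyz": [0.002,0,-0.012],"gripper": -1},
    {"turn": [0,0,0],"xyz": [0.002,0,-0.012],"gripper": -1},
    {"turn": [0,0,0],"xyz": [0.002,0,-0.012],"gripper": -1},
    {"turn": [0,0,0],"xyz": [0.002,0,-0.012],"gripper": -1},
    {"turn": [0,0,0],"xyz": [0.002,0,-0.012],"gripper": -1},
    {"turn": [0,0,0],"xyz": [0.002,0,-0.012],"gripper": -1},
    {"turn": [0,0,0],"xyz": [0.002,0,-0.012],"gripper": -1},
  ],
)

```text
t: 9.45
tool_pos: [0.5018, -0.0088, 0.1401]
tcp_rot: [[0.214, 0.892, 0.399], [0.977, -0.196, -0.087], [0.001, 0.408, -0.913]]
contact_force: [-9.3, 2.0, 17.8]
finger_gap: 0.0068
gripper_force: 62.2
```

```bash
cat > bd.py <<'E'
from now import *
def board(tag,lean=0):
    snap(['scene','top'],tag)
    for n in('scene','top'):
        q=(cloud(n+tag)[0].reshape(-1,3)-EO)@ER@Ry(np.radians(lean)).T.T
        m=(abs(q[:,1])<.1)&(q[:,0]>.002)&(q[:,0]<.014)&(q[:,2]>.02)&(q[:,2]<.14);r=q[m]
        k=abs(r[:,1])<.06;A=np.c_[r[k][:,1:],np.ones(k.sum())]
        print(n,m.sum(),'x=',np.linalg.lstsq(A,r[k][:,0],rcond=None)[0].round(4),'y',np.percentile(r[:,1],[1,50,99]).round(4),'zmax',np.percentile(r[:,2],99.5).round(4))
E
python3 - <<'E'
from bd import *
s=read_state();print(s['t'],((s['tool_pos']-EO)@ER).round(4),s['contact_force'])
board('5',6)
for n in('scene','top'):
    q=(cloud(n+'0')[0].reshape(-1,3)-EO)@ER
    r=q[(q[:,0]>.015)&(q[:,0]<.028)&(q[:,2]>0.004)&(q[:,2]<.02)&(abs(q[:,1])<.1)];print('lip',n,len(r),np.percentile(r,[1,99],axis=0).round(4).tolist())
    r=q[(abs(q[:,0])<.006)&(q[:,2]>.08)&(q[:,2]<.15)&(abs(q[:,1])<.08)];print('uprights',n,np.percentile(r,[1,50,99],axis=0).round(4).tolist())
E
```

```text
9.45 [ 0.0192 -0.0012  0.1161] [-9.32850029  2.02531075 17.82362729]
scene 2425 x= [-0.0003 -0.007   0.0115] y [-0.0697  0.0045  0.0683] zmax 0.1321
top 432 x= [-0.0027 -0.0199  0.0138] y [-0.0675  0.0184  0.0693] zmax 0.1348
lip scene 344 [[0.0172, -0.0787, 0.0042], [0.0275, 0.079, 0.0155]]
uprights scene [[-0.0053, -0.0545, 0.0807], [-0.0008, 0.0303, 0.1066], [0.0034, 0.0545, 0.1309]]
lip top 171 [[0.0183, -0.0752, 0.0046], [0.0276, 0.0805, 0.0177]]
uprights top [[-0.0056, -0.0523, 0.0806], [0.0005, -0.0279, 0.1127], [0.0036, 0.0565, 0.1345]]
```

>>> servo_tool(
  deltas=[
    {"turn": [0,0,0],"xyz": [0,0,0.003],"gripper": -0.6},
    {"turn": [0,0,0],"xyz": [0,0,0.003],"gripper": -0.3},
    {"turn": [0,0,0],"xyz": [0,0,0.003],"gripper": 0},
    {"turn": [0,0,0],"xyz": [0,0,0.003],"gripper": 0.3},
    {"turn": [0,0,0],"xyz": [0,0,0.003],"gripper": 0.6},
    {"turn": [0,0,0],"xyz": [0,0,0.003],"gripper": 1},
    {"turn": [0,0,0],"xyz": [0,0,0.003],"gripper": 1},
    {"turn": [0,0,0],"xyz": [0,0,0.003],"gripper": 1},
    {"turn": [0,0,0],"xyz": [0,0,0.003],"gripper": 1},
    {"turn": [0,0,0],"xyz": [0,0,0.003],"gripper": 1},
  ],
)

```text
t: 10.55
tool_pos: [0.502, -0.0089, 0.1401]
tcp_rot: [[0.214, 0.892, 0.398], [0.977, -0.196, -0.087], [0.001, 0.407, -0.913]]
contact_force: [-0.4, -0.1, 0.4]
finger_gap: 0.0854
gripper_force: 0.0
```

```bash
python3 - <<'E'
from bd import *
s=read_state();print(s['t'],((s['tool_pos']-EO)@ER).round(4),s['contact_force'],s['finger_gap'])
board('6',0)
E
```

```text
10.55 [ 0.0194 -0.0012  0.116 ] [-0.40657305 -0.10374402  0.38624402] 0.08537632410219334
scene 2468 x= [ 0.0002 -0.0238  0.0103] y [-0.0696  0.0088  0.0684] zmax 0.1307
top 462 x= [-0.0015 -0.0305  0.0123] y [-0.0676  0.0308  0.0702] zmax 0.1328
```

The chart rests on the ledge and uprights, centred within 1 mm. I back off along the tool axis and then go to the clip.

```bash
python3 - <<'E'
from h import *
a=.16;R=np.array([[-np.sin(a),np.cos(a),0],[np.cos(a),np.sin(a),0],[0,0,-1.]])
print(*delta([.617,.280,.215],R))
E
```

```text
[0.3834 0.963  0.2496] [0.0054 0.2012 0.177 ]
```

>>> servo_tool(
  deltas=[
    {"turn": [0,0,0],"xyz": [-0.016,0.0035,0.038],"gripper": 1},
    {"turn": [0,0,0],"xyz": [-0.033,0.007,0.076],"gripper": 1},
    {"turn": [0,0,0],"xyz": [-0.05,0.011,0.114],"gripper": 1},
    {"turn": [0,0,0],"xyz": [-0.066,0.0145,0.152],"gripper": 1},
    {"turn": [0,0,0],"xyz": [-0.08,0.017,0.19],"gripper": 1},
    {"turn": [0,0,0],"xyz": [-0.08,0.017,0.22],"gripper": 1},
    {"turn": [0,0,0],"xyz": [-0.08,0.017,0.3],"gripper": 1},
    {"turn": [0,0,0],"xyz": [-0.08,0.017,0.4],"gripper": 1},
    {"turn": [0,0,0],"xyz": [-0.08,0.017,0.4],"gripper": 1},
    {"turn": [0,0,0],"xyz": [-0.08,0.017,0.4],"gripper": 1},
  ],
)

```text
t: 11.65
tool_pos: [0.478, -0.0038, 0.2606]
tcp_rot: [[0.214, 0.892, 0.399], [0.977, -0.196, -0.087], [0.001, 0.408, -0.913]]
contact_force: [-1.0, -0.3, 0.2]
finger_gap: 0.0854
gripper_force: 0.0
```

```bash
python3 - <<'E'
from h import *
a=.16;R=np.array([[-np.sin(a),np.cos(a),0],[np.cos(a),np.sin(a),0],[0,0,-1.]])
print(*delta([.617,.280,.215],R))
E
```

```text
[ 0.4633  0.9461 -0.1519] [0.0053 0.2019 0.177 ]
```

>>> servo_tool(
  deltas=[
    {"turn": [0.0053,0.2019,0.177],"xyz": [0.463,0.946,0],"gripper": 1},
    {"turn": [0.0053,0.2019,0.177],"xyz": [0.463,0.946,0],"gripper": 1},
    {"turn": [0.0053,0.2019,0.177],"xyz": [0.463,0.946,0],"gripper": 1},
    {"turn": [0.0053,0.2019,0.177],"xyz": [0.463,0.946,0],"gripper": 1},
    {"turn": [0.0053,0.2019,0.177],"xyz": [0.463,0.946,0],"gripper": 1},
    {"turn": [0.0053,0.2019,0.177],"xyz": [0.463,0.946,-0.152],"gripper": 1},
    {"turn": [0.0053,0.2019,0.177],"xyz": [0.463,0.946,-0.152],"gripper": 1},
    {"turn": [0.0053,0.2019,0.177],"xyz": [0.463,0.946,-0.152],"gripper": 1},
    {"turn": [0.0053,0.2019,0.177],"xyz": [0.463,0.946,-0.152],"gripper": 1},
    {"turn": [0.0053,0.2019,0.177],"xyz": [0.463,0.946,-0.152],"gripper": 1},
  ],
)

```text
t: 12.65
tool_pos: [0.6168, 0.2792, 0.2146]
tcp_rot: [[-0.159, 0.987, -0.001], [0.987, 0.159, -0.001], [-0.0, -0.002, -1.0]]
contact_force: [-0.5, -0.1, -0.7]
finger_gap: 0.0853
gripper_force: 0.0
```

```bash
python3 - <<'E'
from now import *
s=read_state();print(s['t'],s['tool_pos'],np.round(s['tcp_rot'],3).tolist())
snap(['wrist','scene'],'7')
z=np.load('wrist7.npz');p,d,K,T=z['p'],z['d'],z['K'],z['T']
v,u=np.indices(d.shape);x=(u-K[0,2])/K[0,0];y=(v-K[1,2])/K[1,1];r=np.hypot(x,y)+1e-9
k=np.where(r<1.45,np.tan(r)/r,np.nan)
W=(np.stack([x*k*d,y*k*d,d],-1)-T[:3,3])@T[:3,:3]
np.save('w7.npy',W)
w=W.reshape(-1,3);
b=np.array([.5495,.2908,0]);q=(w-b)@Rz(.16)
m=(q[:,0]>.02)&(q[:,0]<.12)&(abs(q[:,1]+.02)<.05)&(q[:,2]>.07)&(q[:,2]<.14)&(w[:,2]<.14);
print('wrist clip box-frame',m.sum(),np.percentile(q[m],[1,50,99],axis=0).round(4).tolist())
for lo,hi in((.07,.085),(.085,.1),(.1,.115),(.115,.13)):
    n=m&(q[:,2]>lo)&(q[:,2]<hi);print(lo,n.sum(),np.percentile(q[n],[2,98],axis=0).round(4).tolist() if n.sum() else 0)
rim=(q[:,2]>.058)&(q[:,2]<.069)&(abs(q[:,1])<.08)&(abs(q[:,0]-.065)<.02);print('rim x',np.percentile(q[rim],[2,50,98],axis=0).round(4).tolist())
for n in('scene','top'):
    q2=(cloud(n+'0')[0].reshape(-1,3)-b)@Rz(.16);m=(q2[:,0]>.02)&(q2[:,0]<.12)&(abs(q2[:,1]+.02)<.05)&(q2[:,2]>.075)&(q2[:,2]<.14);print(n,np.percentile(q2[m],[2,50,98],axis=0).round(4).tolist())
M=np.zeros((420,800,3),np.uint8);M[:,:560]=p;M[:300,560:]=cv2.resize(np.load('scene7.npz')['p'][170:245,380:440+0],(240,300))
cv2.imwrite('pics/w7.png',M[:,:,::-1])
E
```

```text
12.65 [0.61678326 0.27917727 0.21461423] [[-0.159, 0.987, -0.001], [0.987, 0.159, -0.001], [-0.0, -0.002, -1.0]]
wrist clip box-frame 2573 [[0.0357, -0.0297, 0.0731], [0.0639, -0.0164, 0.0979], [0.0924, -0.0056, 0.1223]]
0.07 681 [[0.0503, -0.0307, 0.0717], [0.0787, -0.0055, 0.0847]]
0.085 677 [[0.0472, -0.0283, 0.0853], [0.0812, -0.0074, 0.0997]]
0.1 538 [[0.0413, -0.0285, 0.1005], [0.0872, -0.0073, 0.1148]]
0.115 677 [[0.0354, -0.0282, 0.1154], [0.0928, -0.0074, 0.1224]]
rim x [[0.0592, -0.0766, 0.0635], [0.064, 0.0194, 0.065], [0.0697, 0.0776, 0.0665]]
scene [[0.0357, -0.0323, 0.0776], [0.0508, -0.0219, 0.0978], [0.0917, -0.0096, 0.1222]]
top [[0.0379, -0.0302, 0.0763], [0.0734, -0.019, 0.0935], [0.0923, -0.0072, 0.1231]]
```

View pics/w7.png

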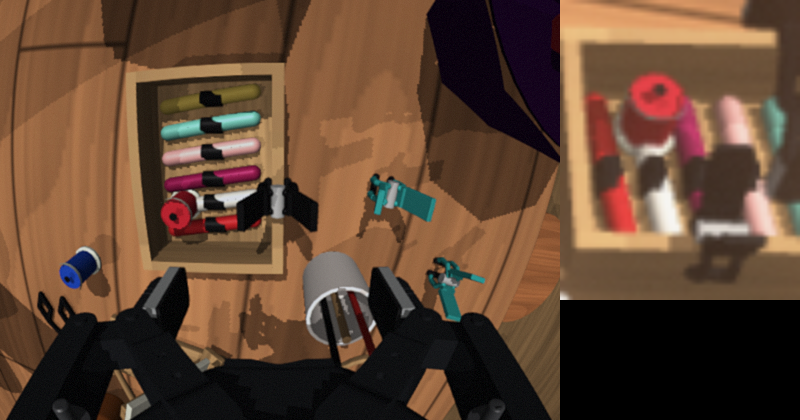

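The wrist view shows the black clip squarely on the rim at (278,200), midway between the fingers in x. From depth it is at box-frame (0.064, -0.018). I descend onto it.

>>> servo_tool(
  deltas=[
    {"turn": [0,0,0],"xyz": [-0.004,0.0127,0],"gripper": 1},
    {"turn": [0,0,0],"xyz": [-0.004,0.0127,-0.1],"gripper": 1},
    {"turn": [0,0,0],"xyz": [-0.004,0.0127,-0.2],"gripper": 1},
    {"turn": [0,0,0],"xyz": [-0.004,0.0127,-0.28],"gripper": 1},
    {"turn": [0,0,0],"xyz": [-0.004,0.0127,-0.33],"gripper": 1},
    {"turn": [0,0,0],"xyz": [-0.004,0.0127,-0.355],"gripper": 1},
    {"turn": [0,0,0],"xyz": [-0.004,0.0127,-0.355],"gripper": 1},
    {"turn": [0,0,0],"xyz": [-0.004,0.0127,-0.355],"gripper": 1},
    {"turn": [0,0,0],"xyz": [-0.004,0.0127,-0.355],"gripper": 0.4},
    {"turn": [0,0,0],"xyz": [-0.004,0.0127,-0.355],"gripper": 0.2},
  ],
)

```text
t: 13.75
tool_pos: [0.616, 0.2839, 0.109]
tcp_rot: [[-0.159, 0.987, -0.0], [0.987, 0.159, 0.0], [0.0, -0.0, -1.0]]
contact_force: [-1.3, 0.3, 0.8]
finger_gap: 0.0589
gripper_force: 0.5
```

>>> servo_tool(
  deltas=[
    {"turn": [0,0,0],"xyz": [0,0,0],"gripper": 0},
    {"turn": [0,0,0],"xyz": [0,0,0],"gripper": -0.2},
    {"turn": [0,0,0],"xyz": [0,0,0],"gripper": -0.4},
    {"turn": [0,0,0],"xyz": [0,0,0],"gripper": -1},
    {"turn": [0,0,0],"xyz": [0,0,0],"gripper": -1},
    {"turn": [0,0,0],"xyz": [0,0,0],"gripper": -1},
    {"turn": [0,0,0],"xyz": [0,0,0],"gripper": -1},
    {"turn": [0,0,0],"xyz": [0,0,0],"gripper": -1},
    {"turn": [0,0,0],"xyz": [0,0,0],"gripper": -1},
    {"turn": [0,0,0],"xyz": [0,0,0],"gripper": -1},
  ],
)

```text
t: 14.75
tool_pos: [0.6161, 0.2842, 0.112]
tcp_rot: [[-0.16, 0.987, 0.002], [0.987, 0.16, 0.001], [0.001, 0.002, -1.0]]
contact_force: [-9.5, -2.9, 29.7]
finger_gap: 0.0263
gripper_force: 57.4
```

>>> servo_tool(
  deltas=[
    {"turn": [0,0,0],"xyz": [0,0,0.015],"gripper": -1},
    {"turn": [0,0,0],"xyz": [0,0,0.04],"gripper": -1},
    {"turn": [0,0,0],"xyz": [0,0,0.08],"gripper": -1},
    {"turn": [0,0,0],"xyz": [0,0,0.13],"gripper": -1},
    {"turn": [0,0,0],"xyz": [0,0,0.2],"gripper": -1},
    {"turn": [0,0,0],"xyz": [0,0,0.3],"gripper": -1},
    {"turn": [0,0,0],"xyz": [0,0,0.4],"gripper": -1},
    {"turn": [0,0,0],"xyz": [0,0,0.5],"gripper": -1},
    {"turn": [0,0,0],"xyz": [0,0,0.55],"gripper": -1},
    {"turn": [0,0,0],"xyz": [0,0,0.55],"gripper": -1},
  ],
)

```text
t: 15.75
tool_pos: [0.6162, 0.284, 0.2764]
tcp_rot: [[-0.16, 0.987, 0.003], [0.987, 0.16, 0.001], [0.001, 0.003, -1.0]]
contact_force: [-0.3, 0.3, -0.8]
finger_gap: 0.0253
gripper_force: 59.4
```

```bash
cat > cl.py <<'E'
from now import *
def clip(tag):
    s=read_state();R=np.array(s['tcp_rot']);t=np.array(s['tool_pos']);snap(['scene','top'],tag)
    print(s['t'],t.round(4),s['contact_force'].round(1) if hasattr(s['contact_force'],'round') else s['contact_force'],s['finger_gap'],np.round(s['joints'],2))
    for n in('scene','top'):
        q=(cloud(n+tag)[0].reshape(-1,3)-t)@R
        for lo,hi in((.022,.035),(.035,.05),(.05,.07),(.03,.09)):
            m=(abs(q[:,0])<.03)&(abs(q[:,1])<.04)&(q[:,2]>lo)&(q[:,2]<hi);r=q[m]
            if m.sum()>4: print(n,lo,hi,m.sum(),np.percentile(r,[2,98],axis=0).round(4).tolist())
E
python3 - <<'E'
from cl import *
clip('8')
p=np.load('scene8.npz')['p'];s=read_state();T=np.load('scene8.npz')
c=T['T'][:3,:3]@(np.array(s['tool_pos'])-[0,0,.04])+T['T'][:3,3];u,v=(T['K']@(c/c[2]))[:2].astype(int);print(u,v)
cv2.imwrite('pics/s8.png',cv2.resize(p[max(0,v-50):v+50,u-60:u+60],(720,600),interpolation=2)[:,:,::-1])
E
```

```text
15.75 [0.6162 0.284  0.2764] [-0.3  0.3 -0.8] 0.02529222869179729 [0.33 0.55 1.38 0.   1.21 0.17]
scene 0.022 0.035 53 [[-0.0145, -0.0128, 0.0222], [0.0043, 0.0137, 0.0347]]
scene 0.035 0.05 103 [[-0.0164, -0.018, 0.0356], [0.0071, 0.0206, 0.0494]]
scene 0.05 0.07 94 [[-0.0167, -0.0212, 0.0505], [0.007, 0.023, 0.0697]]
scene 0.03 0.09 222 [[-0.0166, -0.0211, 0.0307], [0.007, 0.0227, 0.0693]]
439 189
```

View pics/s8.png

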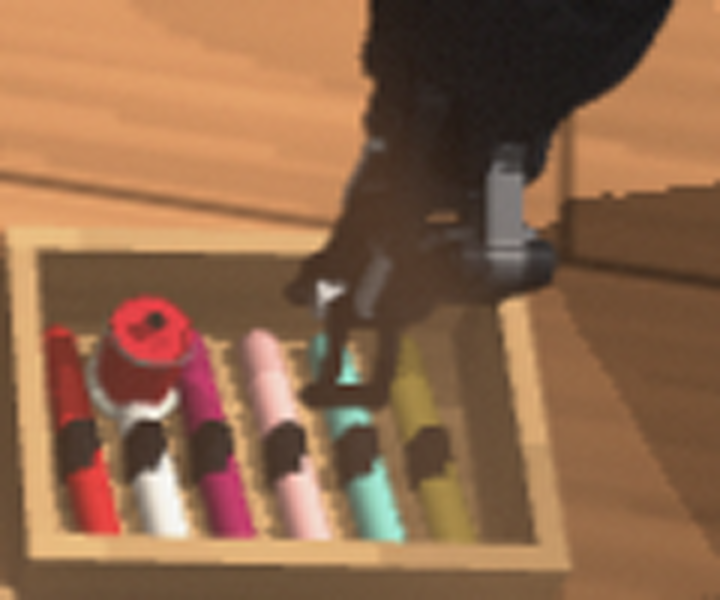

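```bash
cat > pc.py <<'E'
from kin import *
def cp(h,dl=0,dx=0,y=.0445): # lean dl deg less, pivot at mid stack 10 mm below top
    B=Rz(-.2165)@Ry(-np.pi/6+np.radians(dl));T=np.c_[B[:,1],B[:,0],-B[:,2]]
    return pan(dx,y,.12)+B@[0,0,.057+h],T
if __name__=='__main__':
  for dl in(0,1.5,3,4.5):
    for h in(.07,.035,.02,.01,0):
        P,T=cp(h,dl);b=min((ik(P,T,[.02,.3,2.29,q4,q5,-q4]) for q4 in(-1.1,-.6,0) for q5 in(.1,.2)),key=lambda r:r[1]);tp,RR=fk(b[0],p)
        print(dl,h,b[0].round(2),round(b[1],2),(1e3*(tp-P)@ER).round(1),np.degrees(Ro.from_matrix(ER.T@RR@T.T@ER).as_rotvec()).round(2))
E
python3 pc.py
```

```text
0 0.07 [ 0.04  0.12  2.27 -0.5   0.27  0.71] 0.0 [ 0. -0.  0.] [ 0. -0.  0.]
0 0.035 [ 0.03  0.21  2.28 -0.71  0.19  0.92] 0.0 [-0.  0.  0.] [0. 0. 0.]
0 0.02 [ 0.02  0.24  2.29 -0.87  0.16  1.07] 0.0 [-0.  0. -0.] [ 0. -0. -0.]
0 0.01 [ 0.02  0.27  2.29 -1.    0.14  1.2 ] 0.0 [0. 0. 0.] [0. 0. 0.]
0 0 [ 0.02  0.29  2.29 -1.13  0.13  1.33] 0.49 [0.1 0.  0.1] [0.02 0.13 0.  ]
1.5 0.07 [ 0.03  0.12  2.25 -0.4   0.31  0.61] 0.0 [-0.  0.  0.] [ 0. -0.  0.]
1.5 0.035 [ 0.02  0.21  2.26 -0.55  0.22  0.75] 0.0 [0. 0. 0.] [ 0. -0.  0.]
1.5 0.02 [ 0.02  0.24  2.27 -0.65  0.18  0.85] 0.0 [0. 0. 0.] [0. 0. 0.]
1.5 0.01 [ 0.01  0.27  2.27 -0.74  0.16  0.94] 0.0 [0. 0. 0.] [0. 0. 0.]
1.5 0 [ 0.01  0.29  2.27 -0.85  0.14  1.05] 0.0 [ 0. -0.  0.] [ 0.  0. -0.]
3 0.07 [ 0.03  0.13  2.23 -0.33  0.34  0.53] 0.0 [ 0. -0.  0.] [ 0. -0. -0.]
3 0.035 [ 0.02  0.21  2.24 -0.43  0.25  0.63] 0.0 [ 0. -0.  0.] [ 0.  0. -0.]
3 0.02 [ 0.01  0.24  2.25 -0.5   0.22  0.7 ] 0.0 [0. 0. 0.] [ 0. -0.  0.]
3 0.01 [ 0.01  0.27  2.25 -0.56  0.19  0.75] 0.0 [-0.  0. -0.] [-0. -0.  0.]
3 0 [ 0.01  0.29  2.25 -0.63  0.17  0.83] 0.0 [0. 0. 0.] [ 0.  0. -0.]
4.5 0.07 [ 0.02  0.13  2.21 -0.28  0.38  0.47] 0.0 [ 0. -0.  0.] [-0. -0.  0.]
4.5 0.035 [ 0.01  0.21  2.22 -0.35  0.29  0.54] 0.0 [ 0. -0.  0.] [ 0. -0. -0.]
4.5 0.02 [ 0.01  0.24  2.23 -0.4   0.25  0.59] 0.0 [ 0. -0.  0.] [ 0.  0. -0.]
4.5 0.01 [ 0.01  0.27  2.23 -0.43  0.23  0.63] 0.0 [ 0. -0.  0.] [ 0.  0. -0.]
4.5 0 [ 0.    0.29  2.24 -0.48  0.2   0.67] 0.0 [ 0. -0.  0.] [-0. -0.  0.]
```

The clip is held upright. Its pin is 35 mm below the TCP, as the grasp height implies. The placing pose on the +y upright is reachable with a 1° lean allowance.

```bash
python3 - <<'E'
from pc import *
for h in(.1,.07,.03): P,T=cp(h,1);print(h,P.round(3),*delta(P,T))
E
```

```text
0.1 [0.419 0.056 0.271] [-0.6544 -0.7585 -0.0057] [-0.0068 -0.2437 -0.1759]
0.07 [0.433 0.053 0.245] [-0.607  -0.7689 -0.0932] [-0.0068 -0.2437 -0.1759]
0.03 [0.452 0.049 0.21 ] [-0.5439 -0.7828 -0.2098] [-0.0068 -0.2437 -0.1759]
```

>>> servo_tool(
  deltas=[
    {"turn": [-0.0068,-0.2437,-0.1759],"xyz": [-0.607,-0.769,0.02],"gripper": -1},
    {"turn": [-0.0068,-0.2437,-0.1759],"xyz": [-0.607,-0.769,0.02],"gripper": -1},
    {"turn": [-0.0068,-0.2437,-0.1759],"xyz": [-0.607,-0.769,0.02],"gripper": -1},
    {"turn": [-0.0068,-0.2437,-0.1759],"xyz": [-0.607,-0.769,0.02],"gripper": -1},
    {"turn": [-0.0068,-0.2437,-0.1759],"xyz": [-0.607,-0.769,0.02],"gripper": -1},
    {"turn": [-0.0068,-0.2437,-0.1759],"xyz": [-0.607,-0.769,0.02],"gripper": -1},
    {"turn": [-0.0068,-0.2437,-0.1759],"xyz": [-0.607,-0.769,0.02],"gripper": -1},
    {"turn": [-0.0068,-0.2437,-0.1759],"xyz": [-0.607,-0.769,-0.093],"gripper": -1},
    {"turn": [-0.0068,-0.2437,-0.1759],"xyz": [-0.607,-0.769,-0.093],"gripper": -1},
    {"turn": [-0.0068,-0.2437,-0.1759],"xyz": [-0.607,-0.769,-0.093],"gripper": -1},
  ],
)

```text
t: 16.85
tool_pos: [0.4336, 0.0533, 0.2446]
tcp_rot: [[0.214, 0.856, 0.471], [0.977, -0.187, -0.104], [-0.001, 0.483, -0.876]]
contact_force: [0.3, -0.7, -0.9]
finger_gap: 0.0254
gripper_force: 59.5
```

```bash
python3 - <<'E'
from pc import *
from cl import *
from bd import board
clip('9');board('9')
for h in(.07,.035,.02,.01,0): P,T=cp(h,1);print(h,*delta(P,T))
p=np.load('scene9.npz')['p'];cv2.imwrite('pics/s9.png',cv2.resize(p[95:215,240:350],(660,600)[:2],interpolation=2)[:,:,::-1])
E
```

```text
16.85 [0.4336 0.0533 0.2446] [ 0.3 -0.7 -0.9] 0.02536000762036933 [ 0.04  0.12  2.26 -0.43  0.3   0.63]
scene 0.022 0.035 69 [[-0.0132, -0.0101, 0.0221], [0.0082, 0.0174, 0.0337]]
scene 0.035 0.05 91 [[-0.0139, -0.003, 0.0355], [0.0101, 0.0231, 0.0497]]
scene 0.05 0.07 124 [[-0.0151, -0.0216, 0.0512], [0.0088, 0.0248, 0.0697]]
scene 0.03 0.09 248 [[-0.0144, -0.021, 0.0307], [0.0096, 0.0245, 0.0707]]
top 0.022 0.035 5 [[-0.0121, -0.0088, 0.0225], [-0.0105, 0.0155, 0.0347]]
top 0.035 0.05 24 [[-0.0134, -0.0116, 0.0364], [0.0087, 0.0239, 0.0488]]
top 0.05 0.07 35 [[-0.0137, -0.0191, 0.0518], [0.0104, 0.0259, 0.0698]]
top 0.03 0.09 63 [[-0.0136, -0.0187, 0.0342], [0.0111, 0.0254, 0.0699]]
scene 2778 x= [ 0.0015 -0.022   0.0102] y [-0.0695  0.0009  0.0682] zmax 0.1308
top 853 x= [ 0.0033 -0.0367  0.0126] y [-0.0671  0.0001  0.0695] zmax 0.1342
0.07 [-0.0022 -0.0011 -0.0027] [ 0.      0.0005 -0.0003]
0.035 [ 0.053  -0.0132 -0.1047] [ 0.      0.0005 -0.0003]
0.02 [ 0.0767 -0.0184 -0.1484] [ 0.      0.0005 -0.0003]
0.01 [ 0.0925 -0.0219 -0.1776] [ 0.      0.0005 -0.0003]
0 [ 0.1083 -0.0254 -0.2067] [ 0.      0.0005 -0.0003]
```

View pics/s9.png

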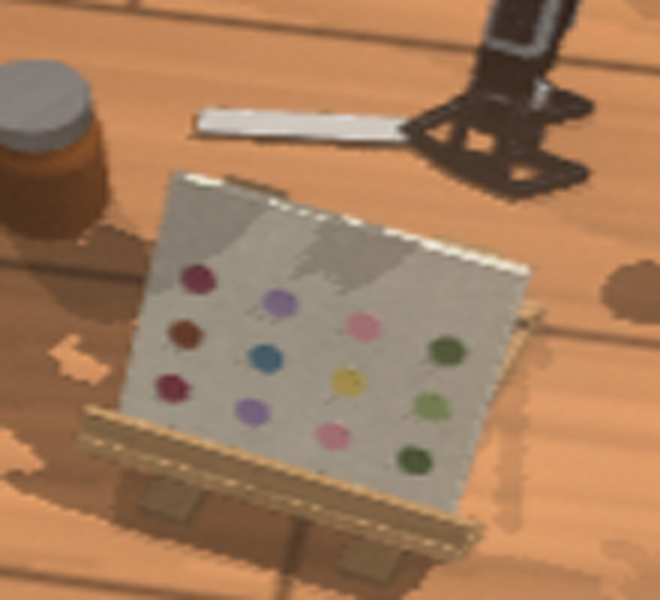

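The clip is aligned above the right-hand (+y) upright, with its front edge biased about 1.5 mm forward. I correct that and descend along the slope.

>>> servo_tool(
  deltas=[
    {"turn": [0,0,0],"xyz": [-0.006,0,-0.005],"gripper": -1},
    {"turn": [0,0,0],"xyz": [0.01,-0.004,-0.035],"gripper": -1},
    {"turn": [0,0,0],"xyz": [0.03,-0.008,-0.071],"gripper": -1},
    {"turn": [0,0,0],"xyz": [0.049,-0.012,-0.107],"gripper": -1},
    {"turn": [0,0,0],"xyz": [0.061,-0.015,-0.129],"gripper": -1},
    {"turn": [0,0,0],"xyz": [0.073,-0.017,-0.15],"gripper": -1},
    {"turn": [0,0,0],"xyz": [0.081,-0.019,-0.165],"gripper": -1},
    {"turn": [0,0,0],"xyz": [0.089,-0.021,-0.18],"gripper": -1},
    {"turn": [0,0,0],"xyz": [0.089,-0.021,-0.18],"gripper": -1},
    {"turn": [0,0,0],"xyz": [0.089,-0.021,-0.18],"gripper": -1},
  ],
)

```text
t: 18.05
tool_pos: [0.4602, 0.0469, 0.1913]
tcp_rot: [[0.215, 0.854, 0.474], [0.977, -0.188, -0.104], [-0.0, 0.485, -0.875]]
contact_force: [0.1, 0.7, -1.3]
finger_gap: 0.0257
gripper_force: 59.5
```

```bash
python3 - <<'E'
from pc import *
from cl import *
from bd import board
clip('a');board('a')
for h in(.01,0): P,T=cp(h,1,-.0015);print(h,*delta(P,T))
E
```

```text
18.05 [0.4602 0.0469 0.1913] [ 0.1  0.7 -1.3] 0.02569780175515662 [ 0.02  0.27  2.28 -0.85  0.15  1.04]
scene 0.022 0.035 65 [[-0.0131, -0.0088, 0.0222], [0.0077, 0.0163, 0.0346]]
scene 0.035 0.05 80 [[-0.014, -0.0038, 0.0354], [0.0096, 0.0229, 0.0495]]
scene 0.05 0.07 234 [[-0.0277, -0.0214, 0.0516], [0.0238, 0.0244, 0.0697]]
scene 0.03 0.09 517 [[-0.0281, -0.02, 0.0318], [0.0241, 0.0238, 0.0887]]
top 0.022 0.035 7 [[-0.0123, -0.0045, 0.0265], [-0.0101, 0.015, 0.0347]]
top 0.035 0.05 15 [[-0.0201, -0.0112, 0.0399], [0.0028, 0.0236, 0.0497]]
top 0.05 0.07 61 [[-0.0287, -0.0186, 0.0512], [0.0245, 0.0245, 0.0694]]
top 0.03 0.09 119 [[-0.029, -0.017, 0.0321], [0.0252, 0.0243, 0.0856]]
scene 2700 x= [-0.0014 -0.0226  0.0102] y [-0.0696 -0.001   0.0684] zmax 0.1309
top 772 x= [ 0.0026 -0.0365  0.0125] y [-0.0673 -0.0068  0.0695] zmax 0.1329
0.01 [0.0007 0.0008 0.0013] [ 0.      0.0003 -0.0001]
0 [ 0.0165 -0.0027 -0.0279] [ 0.      0.0003 -0.0001]
```

No contact and the board hasn't moved. I go the last 10 mm, then open.

>>> servo_tool(
  deltas=[
    {"turn": [0,0,0],"xyz": [0.004,-0.001,-0.007],"gripper": -1},
    {"turn": [0,0,0],"xyz": [0.008,-0.001,-0.014],"gripper": -1},
    {"turn": [0,0,0],"xyz": [0.012,-0.002,-0.021],"gripper": -1},
    {"turn": [0,0,0],"xyz": [0.016,-0.003,-0.028],"gripper": -1},
    {"turn": [0,0,0],"xyz": [0.016,-0.003,-0.028],"gripper": -1},
    {"turn": [0,0,0],"xyz": [0.016,-0.003,-0.028],"gripper": -1},
    {"turn": [0,0,0],"xyz": [0.016,-0.003,-0.028],"gripper": -1},
    {"turn": [0,0,0],"xyz": [0.016,-0.003,-0.028],"gripper": -1},
    {"turn": [0,0,0],"xyz": [0.016,-0.003,-0.028],"gripper": -1},
    {"turn": [0,0,0],"xyz": [0.016,-0.003,-0.028],"gripper": -1},
  ],
)

```text
t: 19.25
tool_pos: [0.4648, 0.046, 0.1833]
tcp_rot: [[0.215, 0.854, 0.475], [0.977, -0.188, -0.104], [0.0, 0.486, -0.874]]
contact_force: [-9.9, 1.8, 14.8]
finger_gap: 0.0257
gripper_force: 61.8
```

```bash
python3 - <<'E'
from pc import *
from bd import *
s=read_state();print(s['t'],s['contact_force'],((s['tool_pos']-EO)@ER).round(4),np.round(s['joints'],2),*delta(*cp(0,1,-.0015)))
board('b')
E
```

```text
19.25 [-9.90697246  1.76554084 14.76616114] [-0.0007  0.0444  0.1774] [ 0.01  0.29  2.28 -0.98  0.13  1.18] [ 0.0014  0.0002 -0.0008] [ 0.0001  0.0006 -0.0001]
scene 2711 x= [ 0.0001 -0.0229  0.0103] y [-0.0695 -0.0009  0.0685] zmax 0.1373
top 762 x= [ 0.0029 -0.0368  0.0126] y [-0.0673 -0.0079  0.0696] zmax 0.1335
```

The clip is seated: there is contact along the slope with the pin about 12 mm above the top. I release it, following down slightly to offset the fingers' backward swing.

>>> servo_tool(
  deltas=[
    {"turn": [0,0,0],"xyz": [0,0,0],"gripper": -0.4},
    {"turn": [0,0,0],"xyz": [0.001,0,-0.001],"gripper": -0.3},
    {"turn": [0,0,0],"xyz": [0.001,0,-0.002],"gripper": -0.2},
    {"turn": [0,0,0],"xyz": [0.002,0,-0.003],"gripper": -0.1},
    {"turn": [0,0,0],"xyz": [0.002,0,-0.004],"gripper": 0},
    {"turn": [0,0,0],"xyz": [0.002,0,-0.004],"gripper": 0.15},
    {"turn": [0,0,0],"xyz": [0.002,0,-0.004],"gripper": 0.3},
    {"turn": [0,0,0],"xyz": [0.002,0,-0.004],"gripper": 0.6},
    {"turn": [0,0,0],"xyz": [0.002,0,-0.004],"gripper": 1},
    {"turn": [0,0,0],"xyz": [0.002,0,-0.004],"gripper": 1},
  ],
)

```text
t: 20.35
tool_pos: [0.4656, 0.0459, 0.1815]
tcp_rot: [[0.215, 0.854, 0.473], [0.977, -0.188, -0.104], [-0.0, 0.485, -0.875]]
contact_force: [0.1, -0.6, 0.6]
finger_gap: 0.0854
gripper_force: 0.0
```

>>> servo_tool(
  deltas=[
    {"turn": [0,0,0],"xyz": [0,0,0],"gripper": 1},
    {"turn": [0,0,0],"xyz": [0,0,0],"gripper": 1},
    {"turn": [0,0,0],"xyz": [-0.01,0.002,0.018],"gripper": 1},
    {"turn": [0,0,0],"xyz": [-0.03,0.006,0.055],"gripper": 1},
    {"turn": [0,0,0],"xyz": [-0.05,0.01,0.092],"gripper": 1},
    {"turn": [0,0,0],"xyz": [-0.07,0.014,0.13],"gripper": 1},
    {"turn": [0,0,0],"xyz": [-0.09,0.018,0.166],"gripper": 1},
    {"turn": [0,0,0],"xyz": [-0.11,0.022,0.203],"gripper": 1},
    {"turn": [0,0,0],"xyz": [-0.13,0.026,0.24],"gripper": 1},
    {"turn": [0,0,0],"xyz": [-0.13,0.026,0.24],"gripper": 1},
  ],
)

```text
t: 21.35
tool_pos: [0.4265, 0.0539, 0.2546]
tcp_rot: [[0.215, 0.853, 0.475], [0.977, -0.188, -0.104], [0.001, 0.487, -0.874]]
contact_force: [0.7, -0.2, -0.6]
finger_gap: 0.0856
gripper_force: 0.0
```

```bash
python3 - <<'E'
from bd import *
s=read_state();print(s['t'],s['contact_force'],s['tool_pos'],s['finger_gap'])
board('c')
for n in('scene','top'):
    W,p=cloud(n+'c');q=((W.reshape(-1,3)-EO)@ER);dk=p.reshape(-1,3).max(1)<90
    for nm,lo,hi in(('jaw',.095,.13),('mid',.132,.15),('handles',.152,.2)):
        r=q[(abs(q[:,0])<.04)&(abs(q[:,1]-.0425)<.035)&(q[:,2]>lo)&(q[:,2]<hi)&(dk if nm=='jaw' else True)]
        if len(r)>3:print(n,nm,len(r),np.percentile(r,[3,97],axis=0).round(4).tolist())
p=np.load('scenec.npz')['p'];cv2.imwrite('pics/sc.png',cv2.resize(p[85:215,235:355],(554,600),interpolation=2)[:,:,::-1])
E
```

```text
21.35 [ 0.72375887 -0.21961247 -0.56250842] [0.42652201 0.05385026 0.25460851] 0.08564662586870221
scene 2702 x= [ 0.002  -0.0011  0.0077] y [-0.0695 -0.0006  0.0682] zmax 0.1373
top 765 x= [ 0.0051 -0.0162  0.01  ] y [-0.0672 -0.0051  0.0693] zmax 0.1339
scene jaw 58 [[0.0109, 0.0317, 0.1094], [0.02, 0.0522, 0.1289]]
scene mid 83 [[-0.0076, 0.0307, 0.1333], [0.0189, 0.0542, 0.1494]]
scene handles 267 [[-0.0202, 0.0315, 0.1533], [0.0251, 0.0526, 0.1867]]
top jaw 31 [[0.0077, 0.0307, 0.1052], [0.0212, 0.0511, 0.1287]]
top mid 40 [[-0.0098, 0.0174, 0.1323], [0.0198, 0.0526, 0.1476]]
top handles 31 [[-0.0183, 0.033, 0.1525], [0.0262, 0.0415, 0.1866]]
```

View pics/sc.png

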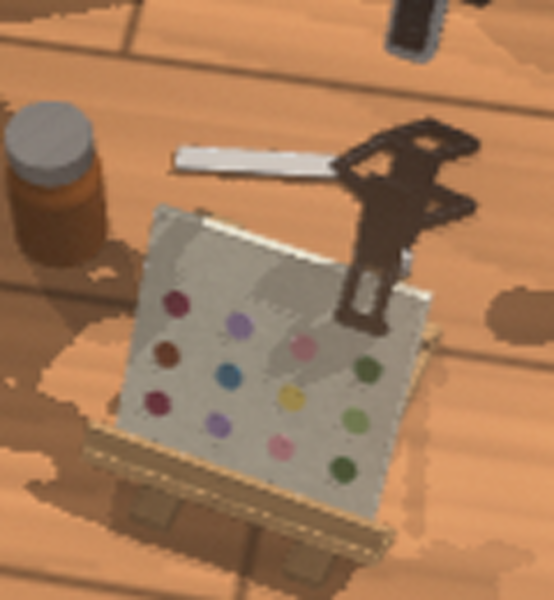

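The clip sits squarely over the right upright and the board top, with its jaws about 23 mm down. The board is flush and centred, and the gripper is clear. I hand in.

```bash
python3 -c "
from station import ticket
print(ticket.job_done())"
```

```text
the job is handed in; nothing more can be done
None
```

The chart board now stands centred on the easel, and the black clip grips it together with one upright (the robot's left); the job was handed in at about 21 s of the 58 s allowed, with no verdict shown.

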